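# Extend the magnifier boom by one hole

### The arm

A 6-joint arm with a two-finger parallel gripper is mounted at the origin on the work surface. World frame = base frame: x ahead of the robot, y to its left, z up, the work surface at z = 0. Lengths are in m, angles in rad, forces in N, time in s.
With the tool pointing down it reaches from about 0.375 to 0.975 m from the base axis. Payload 3.8 kg.
Tool frame: the origin (TCP) lies midway between the tips of the shut fingers; the grasp point (between the pads) lies 19 mm behind it; z points along the fingers, y is the line along which they close (so a half turn about z gives the same grasp; the last joint's range is limited). The gripper opens to 85 mm and grips with 20 to 120 N. Pads are 22 mm wide; open, the fingers measure 114 mm over their backs; the gripper's body (76 mm by 85 mm) begins 54 mm behind the grasp point. The pads swing forward as they close: fully open they stand 13 mm farther back than shut.
Start: joints at [1.161, 0.264, 1.604, -0, 1.274, -0.037], TCP at [0.246, 0.629, 0.21] pointing down, gripper open.
Joint ranges: [-2.63, 2.63], [-0.94, 2.18], [0.31, 2.57], [-1.31, 4.45], [0, 2.66], [-2.55, 2.55]. Speed limits (rad/s): [2.57, 2.57, 3.14, 3.14, 3.14, 3.14].

### API

Orientations are given as a rotation vector (axis times angle).
In Python, from workcell import bot gives the robot as it stands.
- The arm moves only by the tool servo_tool, never from a script. Its argument "series" is a list of rows, each a list of 7 numbers: the shift along the world's x, y, z in units of 0.15 m (1.0 is 0.15 m), then the turn, a rotation vector about the world's x, y, z in units of 180 degrees (1.0 is 180 degrees), then the closure, from 0 (fully open) to 1 (shut). A call has 1 to 20 rows; each row is the pose to reach, as a shift and turn from the pose commanded when the call began, turning the shorter way round; what a row does not reach only later rows make up. A row lasts 1/10 s, in which the tool goes at most 50 mm and 8.59 degrees, less where a joint would pass 70% of its speed; a pose out of reach is approached as far as the arm can. A call with a number of a shift or a turn outside -1 to 1 is refused whole. A call with a gripper value outside its range is refused whole. The fingers move at their own pace and stop on an object; "newtons" is the grip in N (left out, the last holds). Time passes only in rows, so rows that repeat a pose let the fingers close. It gives the time, the measured TCP pose, the force, the opening and the grip force at its end, in the units of the state.
- bot.read_state(): the state, without advancing time (a new reading comes with each control period).
- bot.read_camera(name): name is "side" or "top"; returns the picture (400x640x3 uint8, red, green, blue); there is no depth.
- bot.camera_info(name): a dict with "vertical_fov" (degrees; the focal length in pixels is half the picture's height over the tangent of half this angle, whatever the lens; pixels are square), "cx", "cy" (the principal point, pixels), "R" (3x3) and "t" (3): a world point X has camera coordinates R X + t. Camera axes: x right, y down, z forward; pixel columns grow to the right and rows downward; lengths in m; the calibration is good to about 2 mm. A picture is of the moment at which its call begins. camera_info takes no time and is no camera call.
- bot.finish_job(): hands the job in; it is judged then, once.
Trained networks look in the newest picture that a camera, given by its name, has taken for a name from the list of things; names that differ only in an ending like _2 or _b are one class to them, and where a whole thing is asked for, a point or a joint stands for the part that bears it (a point fixed in the world has none). Each returns a list of dicts, best first, with "score" (0 to 1); they miss things now and then, are a little off and sometimes report something else, mostly with a low value. They report only what shows in the picture. A call takes as long as a camera call.
- bot.recognise(target, camera): "box" ([left, top, right, bottom] as shares, 0 to 1, of the picture: columns of its width, rows of its height, round what is visible of it).
- bot.trace(target, camera): "mask" (400x640 bool, what is visible of it) and "box" ([left, top, right, bottom] as shares, 0 to 1, of the picture: columns of its width, rows of its height, round what is visible of it).
- bot.mark_of(target, camera): "at" ([row, column] as shares, 0 to 1, of the picture: columns of its width, rows of its height: a listed point, or the origin of a listed thing).
The state is a dict: "time": time; "q": joint angles; "joint_vel": joint speeds; "joint_torque": joint torques, N m; "tool_pos": TCP position; "tcp_rot": TCP orientation; "wrist_force": force on the tool from outside, world axes, zero at the start; "torque": the same for the moment, N m; "width": opening from 0.0 (shut) to 1.0 (fully open); "grip_force": force on a finger pad.
Only numpy, scipy, OpenCV 4.12 (cv2) and the standard library are available. Lean on these libraries where they do the work, as an engineer would, in place of code of your own. Each camera call takes 0.05 s, during which the arm holds its last target. There are 200 camera calls.

### The job

Two telescoping booms with sprung buttons lie on the lab bench. On the one that carries the round magnifier lens, push the button down and slide the inner tube outwards until the button pops up in the next hole (the middle one), so that the lens comes over the specimen dish. Leave the other boom, with the rectangular lamp panel, and the dish as they are.

Things in the scene. Friction and masses are not known exactly. Their poses are not given: they have to be found in the camera images.
- lens_boom: Fixed square aluminium tube, 36 mm wide, 230 mm long, top 78 mm above the bench; an inner tube slides out of it with a round lens, 98 mm across, at its end. Origin: bench level under the middle hole; z up, y along the tube towards the lens (slides out along +y, about 2 N). Square holes in its top, 22 mm long, at y = -60 (start), 0, +60 mm, joined by a slot. Nearer or farther of the two booms.
- lens_knob (a point): Top centre of the lens boom's black knob: upright cylinder 20 mm across, 27 mm tall, underside 11 mm above the tube; axes as lens_boom. Grip it, push down (2.5 to 6 N, 7 mm travel) and slide along y: 4.5 mm down frees it, with inner tube. Held down it passes holes; let go in a hole it pops up (4 mm play either way); let go between holes it stays 4 mm down and still slides until it pops up.
- panel_knob (a point): Centre of the top of the same knob on the other boom, which is built alike but carries a white rectangular lamp panel, 100 x 70 mm; to be left alone. Its y axis points towards its panel.
- dish: A loose white round specimen dish, 60 mm across and 10 mm high, with a small dark chip on it, on the bench by the lens, where the lens will stand when extended by one hole. Origin at the centre of its underside.

How it is judged:
On the way:
1. the magnifier boom's knob is pushed down while it is still in the first hole (z of lens_knob in the frame of lens_boom below 0.112 m and y of lens_knob in the frame of lens_boom below -0.05 m), for 0.1 s.
At the end, for the whole second after the job is handed in: The magnifier boom's knob stands in the middle hole (within 7 mm of its middle along the tube) and has popped up to its full height (within 2 mm) (z of lens_knob in the frame of lens_boom above 0.114 m and y of lens_knob in the frame of lens_boom between -0.007 and 0.007 m); the robot touches nothing.
It fails at once if the lamp panel boom's knob is pushed or slid by more than 4 mm (distance of panel_knob from where it was at the start of the episode above 0.004 m).
It fails at once if the dish is shifted by more than 15 mm (distance of dish from where it was at the start of the episode above 0.015 m).
It also fails if it takes over 32 s, if anything falls off the work surface, if the arm or the gripper's body presses on something with over 40 N, if the wrist force passes 120 N, or if a joint passes its speed limit or range.

## Working session

There is one attempt and no reset: what is moved stays moved. The work goes in short steps, Python scripts to look and compute and a tool call to move; the robot and the scene stay as the last step left them, time stands still between calls to the robot, and variables do not carry over. Pictures are saved under pics/ and viewed, at most 10 in all, crops included, and the job is handed in when it is done.

Besides the shell and the picture viewer there is one more tool, called after "Request:" as name(argument=value, ...) on one line, values as JSON. servo_tool: Moves the arm, as the interface text tells. Shifts and turns lie within -1 to 1; 1 stands for 0.15 m of shift or 180 degrees of turn. Its arguments: {"type":"object","properties":{"series":{"type":"array","items":{"type":"array","items":{"type":"number"}}},"newtons":{"type":"number"}},"required":["series"]}

```bash
mkdir -p pics; cat > h.py <<'E'
import numpy as np, cv2
from workcell import bot
def cam(n):
    c=bot.camera_info(n); f=200/np.tan(np.radians(c["vertical_fov"])/2)
    return f,c["cx"],c["cy"],np.array(c["R"]),np.array(c["t"])
def proj(n,X):
    f,cx,cy,R,t=cam(n); p=R@np.array(X)+t; return [cx+f*p[0]/p[2], cy+f*p[1]/p[2]]
def ray(n,u,v):
    f,cx,cy,R,t=cam(n); return -R.T@t, R.T@np.array([(u-cx)/f,(v-cy)/f,1])
def atz(n,u,v,z):
    o,d=ray(n,u,v); return o+d*(z-o[2])/d[2]
E
cat > a.py <<'E'
from h import *
ims=[]
for n in ("side","top"):
    im=bot.read_camera(n); cv2.imwrite(f"pics/{n}0.png",im[:,:,::-1])
    for t,z in (("lens_knob",.116),("panel_knob",.116),("lens_boom",0),("dish",0)):
        for m in bot.mark_of(t,n)[:3]:
            r,c=m["at"]; u,v=c*640,r*400
            print(n,t,round(m["score"],2),round(u),round(v),atz(n,u,v,z).round(4))
E
python3 a.py; python3 -c "
from h import *
print(bot.read_state())
for n in('side','top'):print(n,bot.camera_info(n))"
```

```text
side lens_knob 0.67 340 275 [ 0.4836 -0.1211  0.116 ]
side lens_knob 0.28 373 186 [0.6669 0.0143 0.116 ]
side panel_knob 0.61 370 189 [0.6569 0.013  0.116 ]
side lens_boom 0.56 322 281 [ 0.489  -0.0546  0.    ]
side dish 0.4 259 200 [0.4916 0.213  0.    ]
top lens_knob 0.52 442 251 [ 0.4804 -0.1181  0.116 ]
top panel_knob 0.44 376 147 [ 6.722e-01 -6.000e-04  1.160e-01]
top lens_boom 0.59 397 244 [ 0.4921 -0.0579  0.    ]
top dish 0.73 271 243 [0.4919 0.2109 0.    ]
{'time': 0.5, 'q': array([ 1.16110768e+00,  2.63907098e-01,  1.60403282e+00, -1.47944051e-05,
        1.27368376e+00, -3.68758323e-02]), 'joint_vel': array([-0.00010353,  0.0006538 , -0.00229604,  0.00099017,  0.00159843,
       -0.00117151]), 'joint_torque': array([ 6.27048648e-04, -5.14407814e+01, -3.67239010e+01, -2.36115788e-06,
        2.55086132e-03,  1.65788185e-05]), 'tool_pos': array([0.24584406, 0.62861928, 0.21025718]), 'tcp_rot': array([ 5.82219496e-01,  3.08716396e+00, -5.24381381e-05]), 'wrist_force': array([-0.1715087 ,  0.20282305, -0.2695302 ]), 'torque': array([-0.00296751,  0.01631924, -0.01464852]), 'grip_force': 0.0, 'width': 1.0006746004452296}
side {'vertical_fov': 44.19750087077997, 'cx': 314.9611986916472, 'cy': 193.27119106028317, 'R': array([[ 0.83035416, -0.55694706, -0.0179427 ],
       [-0.4244956 , -0.61136601, -0.66785859],
       [ 0.36099232,  0.56217575, -0.74407188]]), 't': array([-0.42245684,  0.35497379,  0.86449717])}
top {'vertical_fov': 55.42321558686786, 'cx': 321.4642438656619, 'cy': 195.35735138209682, 'R': array([[ 0.00618923, -0.99979138, -0.01946521],
       [-0.99189831, -0.00366814, -0.12698141],
       [ 0.12688352,  0.02009343, -0.99171409]]), 't': array([0.09958267, 0.59110666, 0.74647933])}
```

View pics/top0.png

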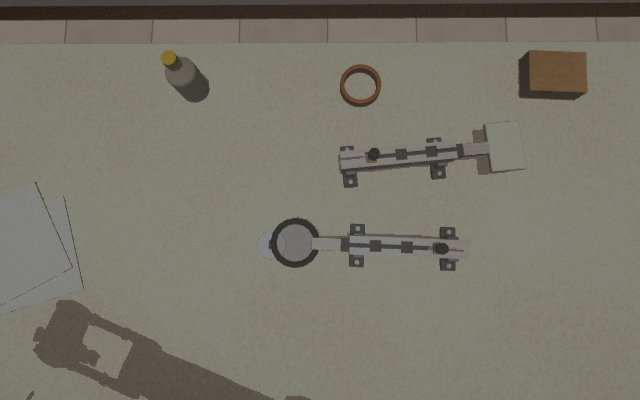

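View pics/side0.png

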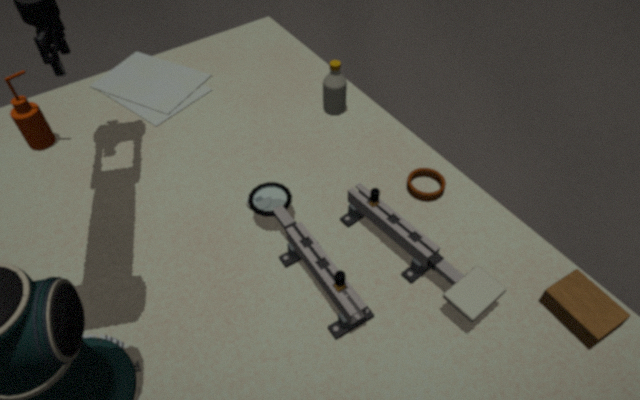

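```bash
python3 - <<'E'
from h import *
for n in ("side","top"):
    for t in ("lens_knob","panel_knob","lens_boom"):
        for m in bot.trace(t,n)[:2]:
            k=m["mask"].astype(np.uint8); ys,xs=np.nonzero(k)
            print(n,t,round(m["score"],2),len(xs),(np.array(m["box"])*[640,400,640,400]).round(1),xs.mean().round(1),ys.mean().round(1),cv2.minAreaRect(np.argwhere(k)[:,::-1].astype(np.float32)))
E
```

```text
side lens_knob 0.53 230 [333.5 271.3 346.6 293.5] 339.0 280.5 ((339.0, 280.5), (21.0, 12.0), 90.0)
side panel_knob 0.5 146 [366.2 187.  381.  207.6] 373.7 197.5 ((373.86065673828125, 197.53280639648438), (8.691431045532227, 17.382862091064453), 5.19442892074585)
side lens_boom 0.61 5038 [245.7 182.3 371.2 342.1] 310.1 257.2 ((305.51446533203125, 256.9488220214844), (175.81149291992188, 47.37239074707031), 55.55180740356445)
top lens_knob 0.45 151 [432.  244.4 453.1 256. ] 440.5 248.1 ((440.5, 248.0), (10.0, 15.0), 90.0)
top panel_knob 0.5 110 [367.4 143.9 378.9 161.6] 373.2 154.6 ((373.5, 154.5), (13.0, 9.0), 90.0)
top lens_boom 0.74 5272 [269.2 216.4 467.3 274.4] 361.4 245.1 ((370.060546875, 243.99114990234375), (198.32220458984375, 49.1108512878418), 1.153450608253479)
```

The top picture shows the lens boom nearer, with its knob at about (442,248), its holes at (407,247) and (375,246), and the lens at (295,243) pointing to +y. The panel boom is farther off. Next I'll work out the tube axis.

```bash
python3 - <<'E'
from h import *
from scipy.optimize import least_squares
for p in [(375.5,246),(407,247.3),(468,249),(345,244)]: print(p,atz("top",*p,.078).round(4))
print("dish",atz("top",271,243,0).round(4),"lens",atz("top",295,243,.06).round(4))
im=cv2.imread("pics/top0.png")[205:285,260:480]; a=cv2.resize(im,None,fx=3.5,fy=3.5,interpolation=cv2.INTER_CUBIC)
im=cv2.imread("pics/side0.png")[220:340,270:390]; b=cv2.resize(im,None,fx=2.6,fy=2.6,interpolation=cv2.INTER_CUBIC)
c=np.zeros((595,770,3),np.uint8); c[:280]=a; c[282:594,:312]=b
cv2.imwrite("pics/crop.png",c)
E
```

```text
(375.5, 246) [ 0.4879 -0.0027  0.078 ]
(407, 247.3) [ 0.4858 -0.0628  0.078 ]
(468, 249) [ 0.4834 -0.1787  0.078 ]
(345, 244) [0.4914 0.0558 0.078 ]
dish [0.4926 0.2105 0.    ] lens [0.4927 0.1538 0.06  ]
```

View pics/crop.png

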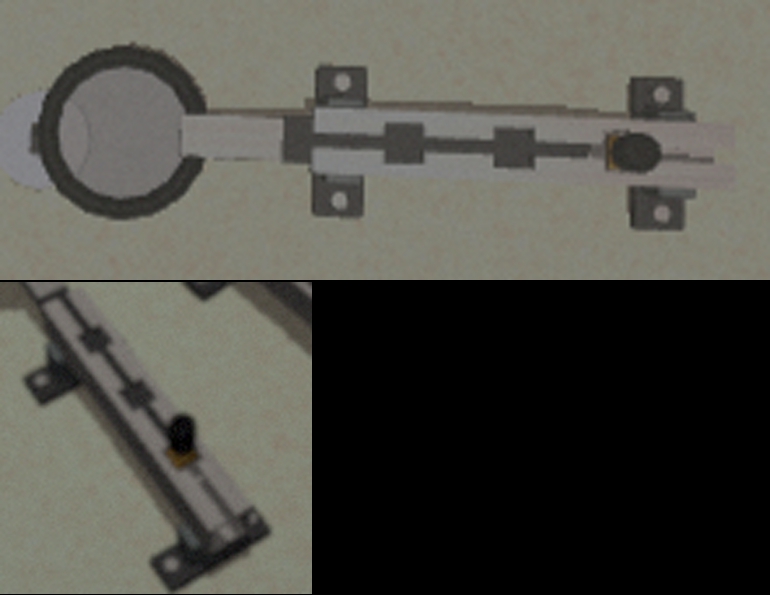

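Request:
servo_tool(series=[[0.32,-1,0,0,0,0.108,0.2],[0.32,-1,0,0,0,0.108,0.2],[0.32,-1,0,0,0,0.108,0.2],[0.32,-1,0,0,0,0.108,0.2]], newtons=40)

```text
time: 1.2
tool_pos: [0.2946, 0.474, 0.2099]
tcp_rot: [-0.056, -3.141, 0.005]
wrist_force: [-0.2, 0.3, -0.4]
width: 0.797
grip_force: 0.0
```

Request:
servo_tool(series=[[0.32,-1,0,0,0,0,0.2],[0.32,-1,0,0,0,0,0.2],[0.32,-1,0,0,0,0,0.2],[0.32,-1,0,0,0,0,0.2]])

```text
time: 1.6
tool_pos: [0.3428, 0.3251, 0.2104]
tcp_rot: [0.059, 3.14, -0.002]
wrist_force: [-0.2, -0.3, -0.1]
width: 0.798
grip_force: 0.0
```

Request:
servo_tool(series=[[0.32,-1,0,0,0,0,0.2],[0.32,-1,0,0,0,0,0.2],[0.32,-1,0,0,0,0,0.2],[0.32,-1,0,0,0,0,0.2]])

```text
time: 2.0
tool_pos: [0.3914, 0.1756, 0.2108]
tcp_rot: [0.061, 3.139, -0.001]
wrist_force: [0.1, 0.1, 0.5]
width: 0.801
grip_force: 0.0
```

Request:
servo_tool(series=[[0.32,-1,0,0,0,0,0.2],[0.32,-1,0,0,0,0,0.2],[0.32,-1,0,0,0,0,0.2],[0.32,-1,0,0,0,0,0.2]])

```text
time: 2.4
tool_pos: [0.4398, 0.0257, 0.2108]
tcp_rot: [0.06, 3.139, -0.002]
wrist_force: [-0.2, 0.3, -0.3]
width: 0.803
grip_force: 0.0
```

Request:
servo_tool(series=[[0.3,-1,0,0,0,0,0.2],[0.3,-1,0,0,0,0,0.2],[0.3,-1,0,0,0,0,0.2],[0.3,-1,0,0,0,0,0.2],[0.3,-1,0,0,0,0,0.2],[0.3,-1,0,0,0,0,0.2]])

```text
time: 3.0
tool_pos: [0.4829, -0.1195, 0.21]
tcp_rot: [-0.051, -3.14, -0.002]
wrist_force: [-0.4, 0.6, -0.6]
width: 0.802
grip_force: 0.0
```

Request:
servo_tool(series=[[0,0,-0.3,0,0,0,0.3],[0,0,-0.5,0,0,0,0.3],[0,0,-0.7,0,0,0,0.4],[0,0,-0.8,0,0,0,0.4],[0,0,-0.8,0,0,0,0.4],[0,0,-0.8,0,0,0,0.4]])

```text
time: 3.6
tool_pos: [0.483, -0.1198, 0.0906]
tcp_rot: [-0.049, -3.141, -0.001]
wrist_force: [0.5, 0.3, -0.2]
width: 0.603
grip_force: 0.0
```

```bash
python3 - <<'E'
from h import *
print(bot.read_state()["tool_pos"],bot.read_state()["wrist_force"])
o=[]
for n in ("side","top"):
    im=bot.read_camera(n)[:,:,::-1]; m=bot.mark_of("lens_knob",n)[:1]
    print(n,[(x["score"],atz(n,x["at"][1]*640,x["at"][0]*400,.116).round(4)) for x in m],proj(n,[.483,-.1195,.116]))
    u,v=map(int,proj(n,[.483,-.1195,.1])); o.append(cv2.resize(im[v-60:v+60,u-60:u+60],(400,400),interpolation=cv2.INTER_CUBIC))
cv2.imwrite("pics/c2.png",np.hstack(o))
E
```

```text
[ 0.48295275 -0.11977455  0.0906385 ] [ 0.54026425  0.25885656 -0.18889026]
side [(0.63, array([ 0.4855, -0.126 ,  0.116 ]))] [np.float64(338.92762124217705), np.float64(274.23613206798245)]
top [] [np.float64(442.69156719974626), np.float64(249.26054094635654)]
```

View pics/c2.png

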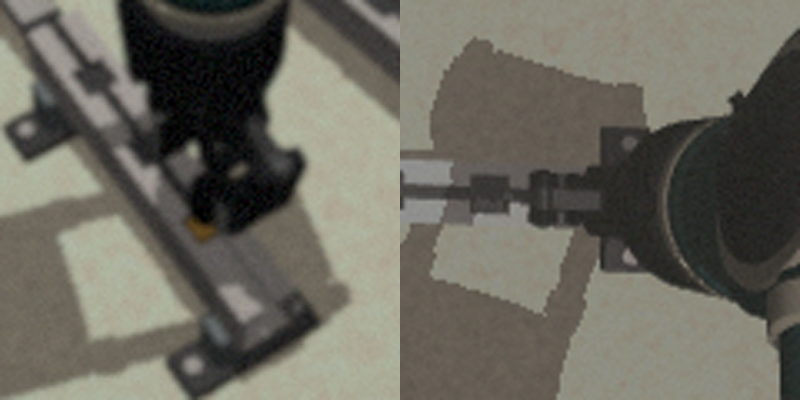

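The side crop shows the knob standing between the two open fingers, above its orange base at about (200,225). So I'll close, going down 2 mm.

Request:
servo_tool(series=[[0,0,-0.015,0,0,0,0.6],[0,0,-0.015,0,0,0,0.8],[0,0,-0.015,0,0,0,1],[0,0,-0.015,0,0,0,1],[0,0,-0.015,0,0,0,1],[0,0,-0.015,0,0,0,1],[0,0,-0.015,0,0,0,1]], newtons=50)

```text
time: 4.5
tool_pos: [0.483, -0.1215, 0.0881]
tcp_rot: [0.053, 3.141, -0.0]
wrist_force: [-0.2, 1.1, 2.3]
width: 0.193
grip_force: 48.8
```

Request:
servo_tool(series=[[0,0,-0.015,0,0,0,1],[0,0,-0.03,0,0,0,1],[0,0,-0.04,0,0,0,1],[0,0,-0.04,0,0,0,1],[0,0,-0.04,0,0,0,1],[0,0,-0.04,0,0,0,1]])

```text
time: 5.1
tool_pos: [0.483, -0.1215, 0.0823]
tcp_rot: [0.053, 3.141, -0.0]
wrist_force: [-1.5, 0.6, 5.5]
width: 0.197
grip_force: 49.0
```

Request:
servo_tool(series=[[0.002,0.05,0,0,0,0,1],[0.003,0.1,0,0,0,0,1],[0.005,0.15,0,0,0,0,1],[0.007,0.2,0,0,0,0,1],[0.008,0.25,0,0,0,0,1],[0.01,0.3,0,0,0,0,1],[0.012,0.35,0,0,0,0,1],[0.014,0.4,0,0,0,0,1],[0.014,0.4,0,0,0,0,1],[0.014,0.4,0,0,0,0,1],[0.014,0.4,0,0,0,0,1]])

```text
time: 6.2
tool_pos: [0.4851, -0.061, 0.0822]
tcp_rot: [0.053, 3.141, 0.001]
wrist_force: [-1.8, 1.8, 5.8]
width: 0.191
grip_force: 49.1
```

Request:
servo_tool(series=[[0,0,0.02,0,0,0,1],[0,0,0.038,0,0,0,1],[0,0,0.038,0,0,0,1],[0,0,0.038,0,0,0,1]])

```text
time: 6.6
tool_pos: [0.485, -0.0613, 0.0877]
tcp_rot: [0.053, 3.141, 0.0]
wrist_force: [0.2, 1.6, 3.0]
width: 0.194
grip_force: 48.9
```

The force has fallen back to its value before the push, so the button rose with the gripper. Next I'll open, lift and look.

Request:
servo_tool(series=[[0,0,0,0,0,0,0.8],[0,0,0,0,0,0,0.6],[0,0,0,0,0,0,0.3],[0,0,0,0,0,0,0.3],[0,0,0,0,0,0,0.3],[0,0,0,0,0,0,0.3],[0,0,0.2,0,0,0,0.3],[0,0,0.5,0,0,0,0.3],[0,0,0.8,0,0,0,0.3],[0,0,1,0,0,0,0.3],[0,0,1,0,0,0,0.3]])

```text
time: 7.7
tool_pos: [0.4885, -0.062, 0.2439]
tcp_rot: [0.052, 3.13, -0.003]
wrist_force: [-0.2, 1.3, 1.0]
width: 0.703
grip_force: 0.0
```

Request:
servo_tool(series=[[0,-0.7,0.3,0,0,0,0.3],[0,-1,0.3,0,0,0,0.3],[0,-1,0.3,0,0,0,0.3],[0,-1,0.3,0,0,0,0.3],[0,-1,0.3,0,0,0,0.3]])

```text
time: 8.2
tool_pos: [0.4845, -0.2127, 0.2819]
tcp_rot: [-0.058, -3.14, -0.001]
wrist_force: [0.1, 1.0, -0.1]
width: 0.696
grip_force: 0.0
```

```bash
python3 - <<'E'
from h import *
o=[]
for n in ("side","top"):
    im=bot.read_camera(n)[:,:,::-1]
    for t,z in (("lens_knob",.116),("panel_knob",.116),("dish",0)):
        print(n,t,[(round(x["score"],2),atz(n,x["at"][1]*640,x["at"][0]*400,z).round(4)) for x in bot.mark_of(t,n)[:1]])
    u,v=map(int,proj(n,[.485,-.0615,.1])); o.append(cv2.resize(im[v-60:v+60,u-60:u+60],(400,400),interpolation=cv2.INTER_CUBIC))
    print(proj(n,[.485,-.0615,.116]),(u,v))
cv2.imwrite("pics/c3.png",np.hstack(o))
E
```

```text
side lens_knob [(0.47, array([ 0.4873, -0.0597,  0.116 ]))]
side panel_knob [(0.64, array([0.4435, 0.1123, 0.116 ]))]
side dish [(0.65, array([0.4913, 0.2102, 0.    ]))]
[np.float64(321.62885890723476), np.float64(251.83167147325287)] (321, 256)
top lens_knob [(0.7, array([ 0.4817, -0.0652,  0.116 ]))]
top panel_knob [(0.71, array([0.6698, 0.0096, 0.116 ]))]
top dish [(0.47, array([ 0.4804, -0.0846,  0.    ]))]
[np.float64(410.53137504368306), np.float64(247.94090593990504)] (408, 247)
```

View pics/c3.png

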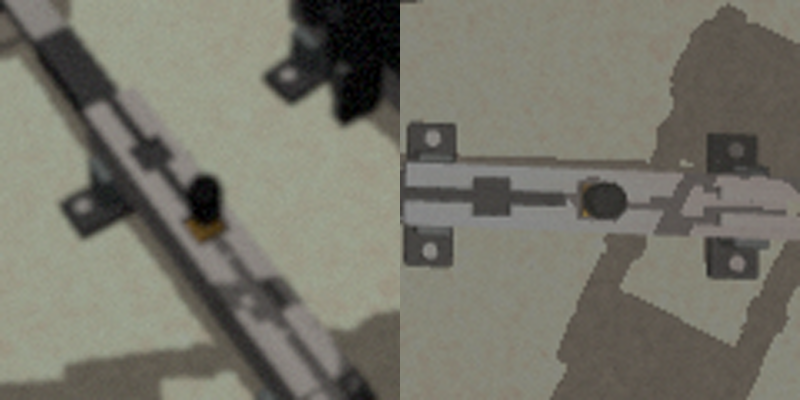

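The side crop shows the knob standing upright over its orange base in the middle hole, with the third hole empty and the gripper clear. The force also fell by the same amount on rising as it grew on pushing (0.55 N/mm), so the button rose its full height. Handing in.

```bash
python3 -c "
from h import *
print(bot.finish_job())"
```

```text
the job is handed in; nothing more can be done
None
```

I pushed down the lens boom's knob and slid it 60 mm to the middle hole. It appears to have popped up there, going by the picture and the wrist force, and I handed the job in at about 8.6 s without seeing a verdict; I never touched the panel boom or the dish.

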